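# Wedge the sprung locker door open and take out the bench plane

### The job

Swing the sprung door of the low steel locker open and prop it with the tall wooden wedge, standing upright on the apron between the inside of the open door and the stop bar. With the door held open by the wedge alone, take the bench plane out through the doorway and set it, sole down, in the middle of the plywood board, lengthwise along it. Leave the door propped, and the other things on the bench where they are.

Things in the scene. Friction and masses are not known exactly. Their poses are not given: they have to be found in the camera images.
- locker: Low grey steel locker, fixed. Origin: middle of the doorway, at bench level; x points into it, away from the robot (doorway in the plane x = 0), y to the left seen from the robot. A 6 mm base plate is its floor and an apron in front (x -170 to 190 mm). Walls 72 mm high: right one from y = -132 to -125 mm, left one from y = 131 mm, back one at x = 184 mm. Open above between doorway and roof.
- roof_edge (a point): Middle of the upper front edge of the locker's roof: x = 95 mm, 72 mm above the bench. The roof (underside at 66 mm) runs from here to the back wall; axes as the locker's.
- door (a joint): Door angle (rad): 0 shut, 1.57 square to the doorway, pointing to the locker's -x, at most 1.9. Plate 310 mm wide, 12 mm thick, 12 to 88 mm above the bench, in front of the doorway. A spring always closes it: 0.24 N m shut, 0.45 N m at 1.6 rad (2 to 5 N where pushed). No latch; it never stays open by itself. Wedged in the pocket it rests at about 1.55 to 1.8.
- hinge (a point): On the door's vertical hinge axis, at bench level: x = 0, y = 130 mm in the locker's frame, in the plane of the door's inner face; axes as the locker's.
- door_edge (a point): Top corner of the door's free edge, on its inner face, 310 mm from the hinge axis, 88 mm above the bench. Shut, it lies at y = -180 mm in the locker's frame, so that the door reaches 48 mm past the outside of the locker's right wall and can be pushed open there from behind; the free edge swings towards the robot.
- stop_bar (a point): Centre of the top of the stop bar, 36 mm above the bench, fixed on the apron parallel to the locker's x: 80 mm long, 12 mm wide (x -125 to -45 mm, y 78 to 90 mm in the locker's frame); axes as the locker's. The wedge's place (pocket) is on its left (+y), between it and the open door.
- pocket (a point): Point on the apron's top (6 mm above the bench) in the middle of the wedge's place between the stop bar and the open door: x = -85 mm, y = 115 mm in the locker's frame; axes as the locker's.
- wedge_mid (a point): Centre of the loose wooden wedge, 120 mm tall, standing upright on the bench, 0.4 kg. Seen from above it tapers: 60 mm long along its x between two parallel end faces, 46 mm wide (y) at the thin end (+x), 56 mm at the thick end (-x). In the pocket its thin end best points to the locker (+x); the other way round holds too.
- plane_mid (a point): Centre of the bench plane (hand plane), 25 mm above its sole, 0.6 kg. Iron body 150 mm long (x) and 48 mm wide (y), upright cheeks 38 mm high to grip across; wooden knob at the toe, 55 mm to -x; 50 mm high in all. It lies on the locker's floor, toe just behind the door, rear half under the roof: it must be drawn out about 80 mm before it can be lifted.
- board: Plywood board fixed on the bench to the left, 240 mm (its x) by 130 mm (its y), 12 mm thick; origin at the middle of its underside.
- offcut: Bystander: a rectangular timber offcut 90 x 45 mm and 70 mm high; origin at its underside. To be left alone.
- glue: Bystander: a glue bottle 60 mm across, 115 mm high; origin at its underside. To be left alone.
- mug: Bystander: a white mug 80 mm across, 90 mm high, handle towards its +y; origin at its underside. To be left alone.
- hammer: Bystander: a hammer lying flat, about 250 mm long, head to its +x. To be left alone.
- wrench: Bystander: a spanner lying flat along its x, about 180 mm long. To be left alone.
- jar: Bystander: a capped jar 70 mm across, 80 mm high; origin at its underside. To be left alone.
- tin: Bystander: a metal tin 80 mm across, 100 mm high; origin at its underside. To be left alone.
There are look-alikes about, which are no part of the job. Leave any yellow look-alike of the part that bears plane_mid alone. Leave any blue look-alike of the part that bears wedge_mid alone.

How it is judged:
By the outcome, as a careful person would: the job done as asked, in the order asked, and still so for the second after the job is handed in, with the robot touching nothing.
It also fails if it takes over 67 s, if anything falls off the work surface, if the arm or the gripper's body presses on something with over 40 N, if the wrist force passes 120 N, or if a joint passes its speed limit or range.

### The arm

A 6-joint arm with a two-finger parallel gripper is mounted at the origin on the work surface. World frame = base frame: x ahead of the robot, y to its left, z up, the work surface at z = 0. Lengths are in mm, angles in degrees, forces in N, time in s.
With the tool pointing down it reaches from about 300 to 850 mm from the base axis. Payload 4.2 kg.
Tool frame: the origin (TCP) lies midway between the tips of the shut fingers; the grasp point (between the pads) lies 19 mm behind it (env.hold_point_z is the z of the grasp point in the tool frame, in mm); z points along the fingers, y is the direction in which the jaws open and shut (so a half turn about z gives the same grasp; the last joint's range is limited). The gripper opens to 91 mm and grips with 3 to 60 N. Pads are 32 mm wide; open, the fingers measure 118 mm over their backs; the gripper's body (76 mm by 178 mm) begins 60 mm behind the grasp point.
Start: joints at [-76.318, 18.312, 89.639, -0, 72.044, -1.146], TCP at [147.157, -555.867, 213.976] pointing down, gripper open.
Joint ranges: [-177.97, 177.97], [-48.28, 115.42], [12.27, 149.76], [-77.06, 257.06], [2.81, 150.46], [-146.56, 146.56]. Speed limits (degrees/s): [147.25, 147.25, 180, 180, 180, 180].

### API

Orientations are given as [roll, pitch, yaw] about the fixed x, y, z axes, in that order (R = Rz(yaw) Ry(pitch) Rx(roll)).
In Python, from workcell import env, grab_frame, camera_params, spotter gives the robot as it stands. The module is installed in compiled form; this text tells all that it offers.
- The arm moves only by the shell command python3 -m jog 'ROWS' [FORCE]. ROWS is text: rows parted by semicolons, each of 7 numbers parted by spaces: the turn, a rotation vector about the world's x, y, z in units of 5 degrees (1.0 is 5 degrees), then the shift along the world's x, y, z in units of 25 mm (1.0 is 25 mm), then the opening, from 0 (shut) to 1 (fully open). A call has 1 to 5 rows; each row is the pose to reach, as a shift and turn from the pose commanded when the call began; what a row does not reach only later rows make up. A row lasts 1/8 s, in which the tool goes at most 62.5 mm and 10.7 degrees, less where a joint would pass 70% of its speed; a pose out of reach is approached as far as the arm can. A call with a gripper value outside its range is refused whole. The fingers move at their own pace and stop on an object; FORCE is the grip in N (left out, the last holds). Time passes only in rows, so rows that repeat a pose let the fingers close. It gives the time, the measured TCP pose, the force and the opening at its end, in the units of the state.
- env.state(): the state, without advancing time (a new reading comes with each control period).
- grab_frame(name): name is "scene" or "top" or "wrist"; returns the picture (384x512x3 uint8, red, green, blue); there is no depth.
- camera_params(name): a dict with "K" (3x3 intrinsics, pixels), "dist" ([k1, k2, p1, p2, k3] as OpenCV has them; the pictures are not rectified), "rvec" (rotation vector, rad) and "tvec" (3), from world to camera coordinates, as OpenCV has them. Camera axes: x right, y down, z forward; pixel columns grow to the right and rows downward; lengths in mm; the calibration is good to about 2 mm. A picture is of the moment at which its call begins: read the wrist's pose just before it. camera_params takes no time and is no camera call; for the wrist camera it gives the pose at the moment of the call.
- env.job_done(): hands the job in, once; it reports no verdict.
Trained networks look in the newest picture that a camera, given by its name, has taken for a name from the list of things; names that differ only in an ending like _2 or _b are one class to them, and where a whole thing is asked for, a point or a joint stands for the part that bears it (a point fixed in the world has none). Each returns a list of dicts, best first, with "conf" (0 to 1); they miss things now and then, are a little off and sometimes report something else, mostly with a low value. They report only what shows in the picture. A call takes as long as a camera call. They do not tell look-alikes from the thing itself.
- spotter.look_for(query, camera): "box" ([left, top, width, height] in pixels, round what is visible of it).
- spotter.trace(query, camera): "region" (384x512 bool, what is visible of it) and "box" ([left, top, width, height] in pixels, round what is visible of it).
The state is a dict: "time_s": time; "qpos": joint angles; "qvel": joint speeds; "effort": joint torques, N m; "ee_pos": TCP position; "ee_rot": TCP orientation; "force": force on the tool from outside, world axes, zero at the start; "torque": the same for the moment, N m; "gripper_width": finger opening in mm.
Only numpy, scipy, OpenCV 4.12 (cv2) and the standard library are available. Lean on these libraries where they do the work, as an engineer would, in place of code of your own. Each camera call takes 0.05 s, during which the arm holds its last target. There are 200 camera calls.

## Working session

There is one attempt and no reset: what is moved stays moved. The work goes in short steps, Python scripts to look and compute and a shell command to move; the robot and the scene stay as the last step left them, time stands still between calls to the robot, and variables do not carry over. Pictures are saved under pics/ and viewed, about 8 in all and at most 12, crops included, and the job is handed in when it is done.

```bash
mkdir -p pics; ls; python3 - <<'E'
from workcell import env, grab_frame, camera_params, spotter
import cv2, numpy as np
a=[grab_frame(n) for n in ("scene","top")]
for n,i in zip(("scene","top"),a):
    cv2.imwrite(f"pics/{n}0.png",cv2.cvtColor(i,cv2.COLOR_RGB2BGR))
    p=camera_params(n);R=cv2.Rodrigues(np.array(p["rvec"],float))[0];print(n,(-R.T@np.array(p["tvec"])).round(),np.array(p["K"])[0].round())
im=np.hstack([a[0],a[1]]);cv2.imwrite("pics/a.png",cv2.resize(cv2.cvtColor(np.vstack([a[1]]),cv2.COLOR_RGB2BGR),(800,600),interpolation=cv2.INTER_CUBIC))
for q in ("wedge_mid","plane_mid","door","locker","board","stop_bar"):
    for c in ("top","scene"):
        print(q,c,[(np.round(d["box"]).tolist(),round(d["conf"],2)) for d in spotter.look_for(q,c)][:4])
print(env.state()["time_s"],env.hold_point_z)
E
```

```text
pics
scene [1030. -807. 1208.] [467.   0. 253.]
top [ 192.   26. 1574.] [471.   0. 256.]
wedge_mid top [([375.0, 211.0, 26.0, 22.0], 0.88), ([336.0, 189.0, 31.0, 27.0], 0.71)]
wedge_mid scene [([143.0, 260.0, 34.0, 40.0], 0.92), ([188.0, 238.0, 30.0, 40.0], 0.61)]
plane_mid top [([320.0, 249.0, 49.0, 26.0], 0.64), ([268.0, 140.0, 23.0, 30.0], 0.58)]
plane_mid scene [([274.0, 222.0, 25.0, 18.0], 0.74), ([127.0, 218.0, 50.0, 46.0], 0.56), ([212.0, 172.0, 124.0, 97.0], 0.41)]
door top [([231.0, 158.0, 95.0, 28.0], 0.84), ([370.0, 171.0, 25.0, 18.0], 0.41)]
door scene [([254.0, 176.0, 28.0, 92.0], 0.64)]
locker top [([220.0, 112.0, 106.0, 120.0], 0.71)]
locker scene [([211.0, 174.0, 126.0, 94.0], 0.69), ([137.0, 308.0, 40.0, 32.0], 0.18)]
board top [([144.0, 167.0, 47.0, 75.0], 0.58)]
board scene [([273.0, 219.0, 25.0, 21.0], 0.7), ([253.0, 124.0, 69.0, 46.0], 0.56)]
stop_bar top [([219.0, 113.0, 107.0, 119.0], 0.96), ([140.0, 167.0, 54.0, 76.0], 0.25)]
stop_bar scene [([211.0, 170.0, 123.0, 96.0], 0.6)]
0.7 -18.8
```

View pics/a.png

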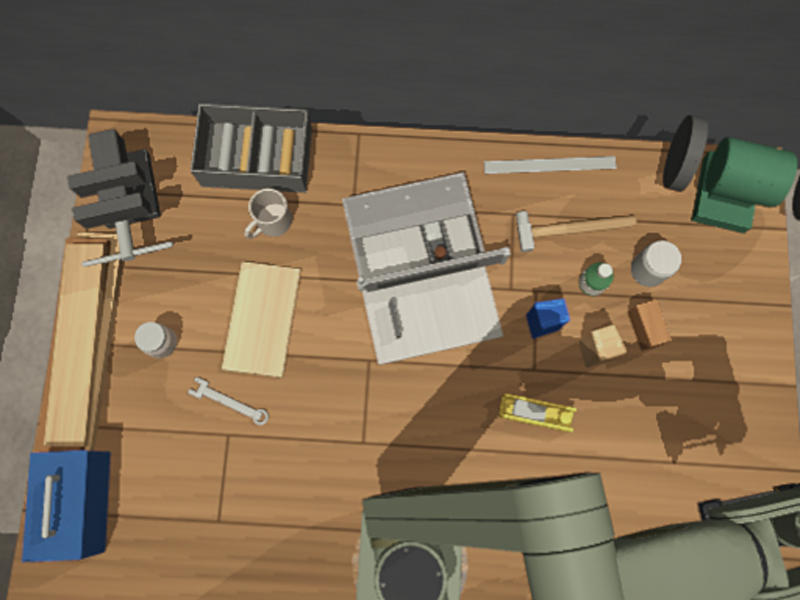

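View pics/scene0.png

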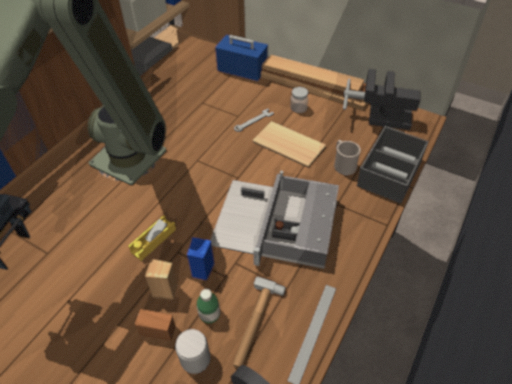

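```bash
python3 - <<'E'
import cv2, numpy as np
t=cv2.imread("pics/top0.png");s=cv2.imread("pics/scene0.png")
c=lambda i,x,y,w,h,W,H:cv2.resize(i[y:y+h,x:x+w],(W,H),interpolation=cv2.INTER_CUBIC)
L=c(t,215,105,115,135,460,540)
Rr=np.vstack([c(t,330,185,85,55,340,220),c(s,130,230,85,80,340,320)])
cv2.imwrite("pics/b.png",np.hstack([L,Rr]))
cv2.imwrite("pics/c.png",c(s,205,165,140,108,770,594))
E
```

```text
(no output)
```

View pics/b.png

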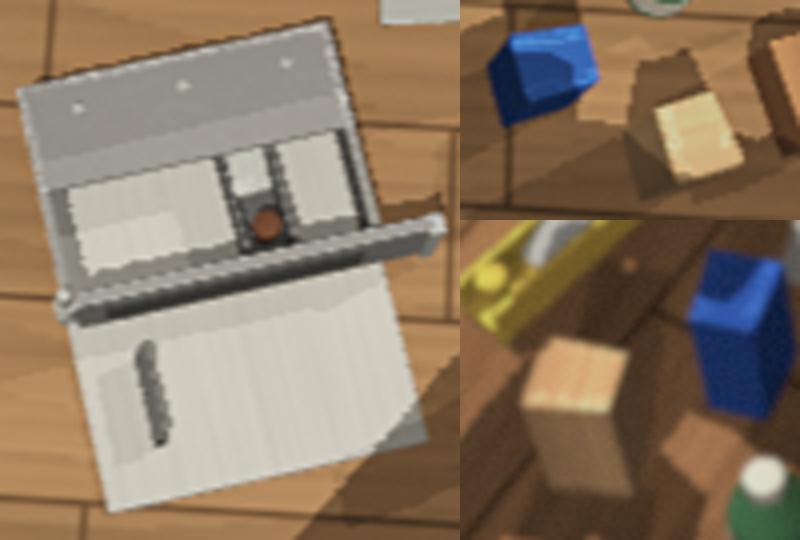

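View pics/c.png

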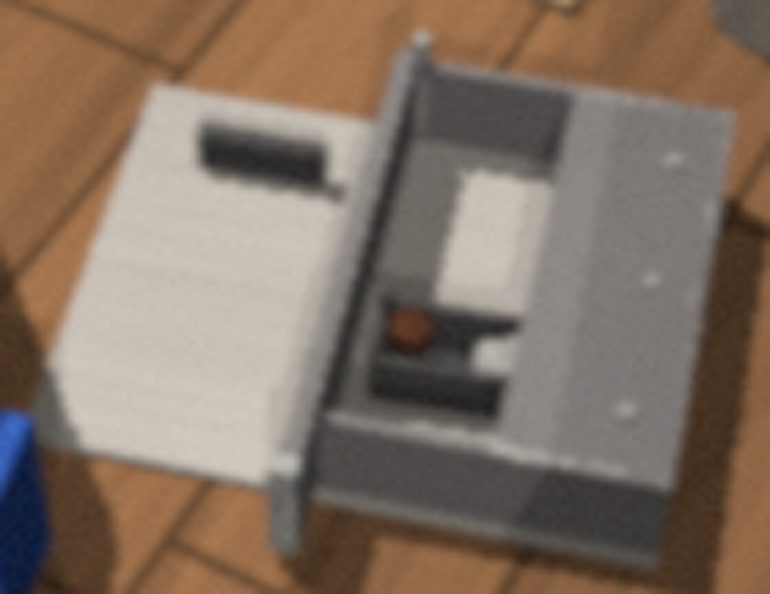

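```bash
cat > h.py <<'E'
import cv2, numpy as np
from workcell import env, grab_frame, camera_params, spotter
def proj(P,p):
    return cv2.projectPoints(np.array(P,float).reshape(-1,3),np.array(p["rvec"],float),np.array(p["tvec"],float),np.array(p["K"],float),np.array(p["dist"],float))[0].reshape(-1,2)
def back(uv,z,p):
    uv=np.array(uv,float).reshape(-1,1,2)
    n=cv2.undistortPoints(uv,np.array(p["K"],float),np.array(p["dist"],float)).reshape(-1,2)
    R=cv2.Rodrigues(np.array(p["rvec"],float))[0];C=-R.T@np.array(p["tvec"],float).ravel()
    d=np.c_[n,np.ones(len(n))]@R
    return C+d*((np.array(z)-C[2])/d[:,2])[:,None]
def loc2w(P,L):
    P=np.array(P,float).reshape(-1,3);c,s=np.cos(L[2]),np.sin(L[2])
    return np.c_[L[0]+c*P[:,0]-s*P[:,1],L[1]+s*P[:,0]+c*P[:,1],P[:,2]]
E
python3 - <<'E'
from h import *
from scipy.optimize import least_squares
T=camera_params("top");S=camera_params("scene")
t=lambda *a:np.array([(215+u/4,105+v/4) for u,v in a])-.375
s=lambda *a:np.array([(205+u/5.5,165+v/5.5) for u,v in a])-.4
tp=t((110,512),(428,438),(17,90),(330,18),(437,213));sp=s((152,85),(40,440),(735,112),(672,488))
def res(q,full=False):
    x,y,a,yl,xb=q
    A=[(-170,yl,6),(-170,-132,6),(xb,yl,72),(xb,-132,72)]
    return np.r_[(proj(loc2w(A+[(0,-180,88)],q),T)-tp),(proj(loc2w(A,q),S)-sp)]
r=least_squares(lambda q:res(q).ravel(),[550,0,.2,138,190],x_scale=[10,10,.1,5,5],loss="soft_l1")
print(r.x.round(3),np.degrees(r.x[2]));print(res(r.x).round(1).tolist())
L=r.x; np.save("L.npy",L)
f=lambda P:np.round(P[:,:2],1).tolist()
print("stopbar scene/top pred",proj(loc2w([(-85,84,36)],L),T))
def inl(P):
    c,q=np.cos(L[2]),np.sin(L[2]);d=P[:,:2]-L[:2];return np.round(d@np.array([[c,-q],[q,c]]),1)
print("stop ends",inl(back(t((146,345),(160,442)),[36,36],T)))
pl=back(t((220,157),(243,252),(270,147),(293,240),(267,223)),[44,44,44,44,54],T);print("plane",inl(pl).tolist(),f(pl))
b=back(np.array([(243,262),(300,268),(283,377),(222,370)])/1.5625,[12]*4,T);print("board",f(b),f(b.mean(0)[None]))
w=back(np.array([(330+(u-460)/4-.4,185+v/4-.4) for u,v in((655,108),(712,92),(745,165),(682,184))]),[120]*4,T);print("wedge T",f(w),f(w.mean(0)[None]))
w=back(np.array([(130+(u-460)/4-.4,230+(v-220)/4-.4) for u,v in((550,335),(630,352),(607,412),(522,400))]),[120]*4,S);print("wedge S",f(w),f(w.mean(0)[None]))
for n in("offcut","glue","hammer","jar","mug"):print(n,[(np.round(d["box"]).tolist(),round(d["conf"],2)) for d in spotter.look_for(n,"top")][:2])
E
```

```text
[6.03630e+02 2.20800e+00 2.92000e-01 1.39868e+02 1.88262e+02] 16.714206006888084
[[0.4, -0.1], [-0.6, -0.1], [-0.7, -0.1], [-0.8, 0.5], [1.1, -1.0], [0.3, 0.4], [-2.4, -0.8], [-0.1, -0.0], [0.1, 0.7]]
stopbar scene/top pred [[252.88503461 202.70242192]]
stop ends [[ -44.3   80.5]
 [-127.1   87.9]]
plane [[99.4, -17.9], [13.3, -16.9], [98.3, -61.5], [13.8, -60.5], [30.6, -41.5]] [[704.0, 13.7], [621.3, -10.2], [715.4, -28.4], [634.3, -51.7], [644.9, -28.8]]
board [[605.4, 400.6], [599.3, 274.2], [358.4, 288.4], [365.6, 419.3]] [[482.2, 345.6]]
wedge T [[476.6, -337.1], [492.0, -381.6], [435.8, -406.7], [417.9, -358.0]] [[455.6, -370.9]]
wedge S [[420.7, -351.9], [476.9, -335.3], [491.7, -380.6], [436.5, -401.9]] [[456.4, -367.4]]
offcut [([402.0, 194.0, 26.0, 28.0], 0.73)]
glue [([369.0, 168.0, 24.0, 21.0], 0.89), ([158.0, 122.0, 27.0, 32.0], 0.23)]
hammer [([331.0, 136.0, 79.0, 27.0], 0.56)]
jar [([86.0, 206.0, 25.0, 20.0], 0.56)]
mug [([153.0, 123.0, 31.0, 32.0], 0.9)]
```

```bash
cat >> h.py <<'E'
from scipy.spatial.transform import Rotation as Ro
def st():
    s=env.state();return s
def go(pos,yaw_y=None):
    "shift (25mm units) and turn (5deg units) from measured pose; yaw_y = wanted world angle of tool y (mod 180)"
    s=env.state();p=np.array(s["ee_pos"]);R=Ro.from_euler("xyz",s["ee_rot"],degrees=True).as_matrix()
    out=((np.array(pos)-p)/25).round(2)
    t=None
    if yaw_y is not None:
        c=np.degrees(np.arctan2(R[1,1],R[0,1]));t=[round(((yaw_y-c+90)%180-90)/5,2)]
    print("shift",out,"turnz",t)
E
python3 - <<'E'
from h import *
s=st();print(s["time_s"],s["ee_pos"],s["ee_rot"],s["qpos"],s["force"])
R=Ro.from_euler("xyz",s["ee_rot"],degrees=True).as_matrix();print(R.round(2))
go([456,-369.5,200],20.4)
L=np.load("L.npy")
T=camera_params("top")
tr={}
for n in ("wedge_mid","plane_mid","board"):
    pass
print("start",loc2w([(42,-170,0)],L), "pocket",loc2w([(-88,121,6)],L))
E
```

```text
0.95 [ 147.15518656 -555.87447234  213.9903706 ] [1.79992592e+02 6.90193360e-04 1.48272991e+01] [-7.63179999e+01  1.83107272e+01  8.96386058e+01 -5.69733920e-04
  7.20432465e+01 -1.14512343e+00] [-0.24743232 -0.02789226 -0.70150841]
[[ 0.97  0.26  0.  ]
 [ 0.26 -0.97 -0.  ]
 [-0.    0.   -1.  ]]
shift [12.35  7.45 -0.56] turnz [np.float64(-16.89)]
start [[ 692.74671782 -148.53011624    0.        ]] pocket [[484.54804308  92.78774849   6.        ]]
```

```bash
python3 -m jog '0 0 1.9 1.2 .74 0 1;0 0 3.8 2.5 1.5 0 1;0 0 5.7 3.7 2.2 0 1;0 0 7.6 5 3 0 1;0 0 9.5 6.2 3.7 0 1' 40
python3 -m jog '0 0 1.9 1.2 .74 0 1;0 0 3.8 2.5 1.5 0 1;0 0 5.7 3.7 2.2 0 1;0 0 7.6 5 3 0 1;0 0 9.6 6.15 3.75 0 1'
python3 - <<'E'
from h import *
im=grab_frame("wrist");cv2.imwrite("pics/w1.png",cv2.cvtColor(im,cv2.COLOR_RGB2BGR))
go([456,-369.5,86],20.4);print(st()["qpos"],st()["time_s"])
p=camera_params("wrist");w=[(456+x*np.cos(a)-y*np.sin(a),-369.5+x*np.sin(a)+y*np.cos(a),120) for a in [np.radians(20.4)] for x,y in((30,23),(-30,28),(-30,-28),(30,-23))]
print(proj(w,p).round(1).tolist())
E
```

```text
time_s: 1.58
ee_pos: [303.2, -462.6, 214.1]
ee_rot: [180.0, 0.0, 62.6]
force: [-0.2, -0.1, 0.2]
gripper_width: 91.1
time_s: 2.2
ee_pos: [457.0, -368.9, 214.0]
ee_rot: [180.0, 0.0, 110.7]
force: [0.4, 0.0, 0.2]
gripper_width: 91.4
shift [-0.18 -0.11 -5.12] turnz [np.float64(-0.12)]
[-39.77324792  19.49101543  87.89179545   0.22021626  72.52995906
 -60.86112559] 2.25
[[283.4, 169.7], [214.7, 163.3], [216.2, 223.6], [281.6, 219.1]]
```

View pics/w1.png

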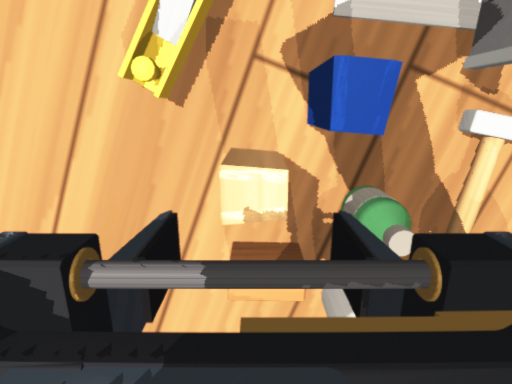

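```bash
python3 - <<'E'
from h import *
p=camera_params("wrist")
w=back([(288,170),(221,165),(222,223),(288,217)],[120]*4,p);print(w.round(1).tolist(),w.mean(0).round(1))
a=w[[0,3]].mean(0)-w[[1,2]].mean(0);print(np.degrees(np.arctan2(a[1],a[0])))
c=w.mean(0);go([c[0],c[1],86],None)
print("glue cap",back([(400,240)],[115],p),"base",back([(362,196)],[0],p), "blue",back([(309,70),(400,62),(386,135),(308,123)],[120]*4,p).round())
E
```

```text
[[480.0, -336.3, 120.0], [423.7, -353.2, 120.0], [442.5, -403.7, 120.0], [496.8, -376.6, 120.0]] [ 460.7 -367.5  120. ]
21.654212309257307
shift [ 0.01 -0.03 -5.12] turnz None
glue cap [[ 607.45844786 -361.38144912  115.        ]] base [[ 604.85296532 -350.91440742    0.        ]] blue [[ 464. -254.  120.]
 [ 530. -222.  120.]
 [ 547. -278.  120.]
 [ 480. -293.  120.]]
```

```bash
python3 -m jog '0 0 0 0 0 -1.5 1;0 0 0 0 0 -3 1;0 0 0 0 0 -4.3 1;0 0 0 0 0 -5.1 1;0 0 0 0 0 -5.1 1'
python3 -m jog '0 0 0 0 0 0 0;0 0 0 0 0 0 0;0 0 0 0 0 0 0;0 0 0 0 0 0 0;0 0 0 0 0 0 0' 45
python3 -m jog '0 0 0 0 0 1.3 0;0 0 0 0 0 3 0;0 0 0 0 0 4.5 0;0 0 0 0 0 5.6 0;0 0 0 0 0 5.6 0'
python3 - <<'E'
from h import *
L=np.load("L.npy")
s=st();print(s["ee_pos"],s["gripper_width"],s["force"])
P=[(42,-170)]
a=np.radians(12-16.7)
go([*loc2w([(42,-170,0)],L)[0,:2],226],16.7)
# swing waypoints: corner path
prev=loc2w([(42,-170,0)],L)[0,:2]
for th,r in ((0,285),(.1,283),(.3,280),(.5,275),(.7,265),(.9,250),(1.05,237),(1.2,222),(1.35,210),(1.5,200),(1.6,192),(1.7,185)):
    c=np.array([0,130])+r*np.array([-np.sin(th),-np.cos(th)])+(30,-28)
    w=loc2w([(*c,0)],L)[0,:2];print(th,c.round(),w.round(),((w-prev)/25).round(2))
for c in ((-150,135),(-120,128),(-100,123),(-88,121)):
    w=loc2w([(*c,0)],L)[0,:2];print(c,w.round(),((w-prev)/25).round(2))
E
```

```text
time_s: 2.88
ee_pos: [454.9, -368.9, 85.0]
ee_rot: [-179.9, -0.2, 110.3]
force: [-0.3, 0.6, -0.3]
gripper_width: 90.8
time_s: 3.5
ee_pos: [456.1, -369.9, 87.2]
ee_rot: [180.0, 0.1, 110.3]
force: [0.6, -0.7, 4.1]
gripper_width: 59.7
time_s: 4.12
ee_pos: [456.5, -370.1, 227.6]
ee_rot: [179.9, 0.2, 110.3]
force: [0.1, -0.1, -4.4]
gripper_width: 59.6
[ 456.52177705 -370.10696506  227.58273383] 59.59820779366253 [ 0.08362773 -0.05734325 -4.4273033 ]
shift [ 9.45  8.86 -0.06] turnz [np.float64(-0.73)]
0 [  30. -183.] [ 685. -164.] [-0.31 -0.64]
0.1 [   2. -180.] [ 657. -169.] [-1.43 -0.83]
0.3 [ -53. -165.] [ 601. -171.] [-3.68 -0.92]
0.5 [-102. -139.] [ 546. -161.] [-5.86 -0.48]
0.7 [-141. -101.] [ 498. -135.] [-7.8   0.55]
0.9 [-166.  -53.] [460. -97.] [-9.3   2.08]
1.05 [-176.  -16.] [440. -64.] [-10.11   3.4 ]
1.2 [-177.   22.] [428. -28.] [-10.59   4.82]
1.35 [-175.   56.] [420.   6.] [-10.91   6.16]
1.5 [-169.   88.] [416.  38.] [-11.07   7.45]
1.6 [-162.  108.] [418.  59.] [-11.01   8.29]
1.7 [-153.  126.] [420.  79.] [-10.89   9.08]
(-150, 135) [421.  88.] [-10.86   9.48]
(-120, 128) [452.  90.] [-9.63  9.55]
(-100, 123) [472.  91.] [-8.81  9.59]
(-88, 121) [485.  93.] [-8.33  9.65]
```

```bash
python3 -m jog '0 0 -.4 1.5 1.4 0 0;0 0 -.8 3.2 3 0 0;0 0 -1.2 5 4.7 0 0;0 0 -1.65 6.7 6.3 0 0;0 0 -1.65 8 7.5 0 0'
python3 -m jog '0 0 0 1.45 1.36 0 0;0 0 0 1.45 1.36 0 0;0 0 0 1.45 1.36 0 0'
python3 - <<'E'
from h import *
L=np.load("L.npy")
im=grab_frame("wrist");cv2.imwrite("pics/w2.png",cv2.cvtColor(im,cv2.COLOR_RGB2BGR))
go([*loc2w([(42,-170,0)],L)[0,:2],134],12)
p=camera_params("wrist")
for n,q in (("edge",(0,-180,88)),("hinge",(0,130,88)),("roofR",(95,-132,72)),("wallfrontR",(0,-132,72))):print(n,proj(loc2w([q],L),p).round(0))
E
```

```text
time_s: 4.75
ee_pos: [656.4, -179.7, 222.9]
ee_rot: [-179.8, -0.2, 102.1]
force: [-0.0, -0.2, -4.2]
gripper_width: 59.9
time_s: 5.12
ee_pos: [691.0, -148.1, 223.6]
ee_rot: [-179.7, -0.1, 102.1]
force: [-0.4, -0.0, -4.7]
gripper_width: 59.8
shift [ 0.07  0.   -3.62] turnz [np.float64(-0.01)]
edge [[218. 195.]]
hinge [[ 175. -176.]]
roofR [[305. 140.]]
wallfrontR [[214. 147.]]
```

View pics/w2.png

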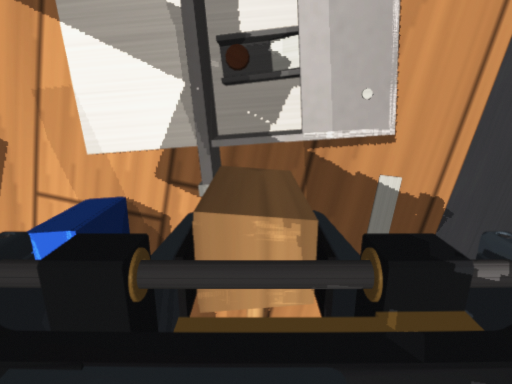

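```bash
python3 -m jog '0 0 0 0 0 -1.3 0;0 0 0 0 0 -2.6 0;0 0 0 0 0 -3.6 0;0 0 0 0 0 -3.6 0'
python3 -m jog '0 0 0 -.75 -.25 0 0;0 0 0 -1.49 -.51 0 0;0 0 0 -2.6 -.6 0 0;0 0 0 -3.68 -.64 0 0;0 0 0 -4.75 -.43 0 0'
python3 -m jog '0 0 0 -1.05 .22 0 0;0 0 0 -2.05 .68 0 0;0 0 0 -2.97 1.16 0 0;0 0 0 -3.75 1.83 0 0;0 0 0 -4.5 2.58 0 0'
python3 - <<'E'
from h import *
L=np.load("L.npy")
im=grab_frame("wrist");im2=grab_frame("top")
cv2.imwrite("pics/w3.png",cv2.cvtColor(np.vstack([im[:260],im2[90:260,150:450].repeat(2,0).repeat(2,1)[:,:512]]),cv2.COLOR_RGB2BGR))
go([*loc2w([(-166,-53,0)],L)[0,:2],134],12)
E
```

```text
time_s: 5.68
ee_pos: [689.5, -148.9, 133.7]
ee_rot: [-179.7, -0.1, 102.0]
force: [-0.6, 0.7, -4.1]
gripper_width: 59.7
time_s: 6.3
ee_pos: [573.8, -160.5, 138.7]
ee_rot: [179.7, 0.2, 102.0]
force: [1.4, -0.9, -3.3]
gripper_width: 60.0
time_s: 6.92
ee_pos: [461.7, -95.4, 138.7]
ee_rot: [179.7, 0.2, 102.0]
force: [1.8, -2.0, -4.0]
gripper_width: 59.9
shift [ 0.02 -0.1  -0.16] turnz [np.float64(-0.02)]
```

View pics/w3.png

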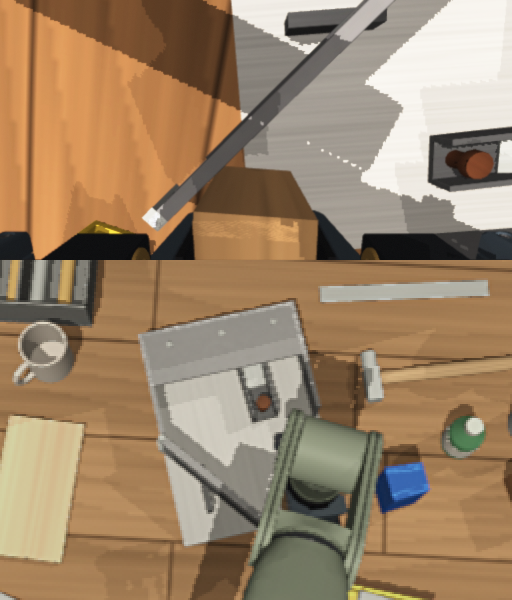

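```bash
python3 -m jog '0 0 0 -.86 1.25 0 0;0 0 0 -1.34 2.67 0 0;0 0 0 -1.66 4 0 0;0 0 0 -1.82 5.3 0 0;0 0 0 -1.7 6.5 0 0'
python3 -m jog '0 0 0 .1 .43 0 0;0 0 0 .1 .8 0 0;0 0 0 .1 .8 0 0'
python3 - <<'E'
from h import *
L=np.load("L.npy")
im=grab_frame("wrist");im2=grab_frame("top")
cv2.imwrite("pics/w4.png",cv2.cvtColor(np.vstack([im[:290],im2[100:250,190:362].repeat(2,0).repeat(3,1)[:,:512]]),cv2.COLOR_RGB2BGR))
p=camera_params("wrist")
for q in ((-125,90,36),(-125,78,36),(-45,78,36),(-45,90,36),(0,130,88)):print(q,proj(loc2w([q],L),p).round(0))
go([*loc2w([(-150,135,0)],L)[0,:2],134],12)
E
```

```text
time_s: 7.65
ee_pos: [419.0, 67.6, 137.6]
ee_rot: [179.9, 0.2, 102.1]
force: [0.4, -3.5, -4.9]
gripper_width: 60.1
time_s: 8.02
ee_pos: [421.7, 87.6, 136.9]
ee_rot: [179.9, 0.1, 102.1]
force: [0.3, -3.6, -2.3]
gripper_width: 59.8
(-125, 90, 36) [[284. 233.]]
(-125, 78, 36) [[285. 245.]]
(-45, 78, 36) [[368. 238.]]
(-45, 90, 36) [[368. 227.]]
(0, 130, 88) [[453. 199.]]
shift [-0.02  0.04 -0.11] turnz [np.float64(-0.01)]
```

View pics/w4.png

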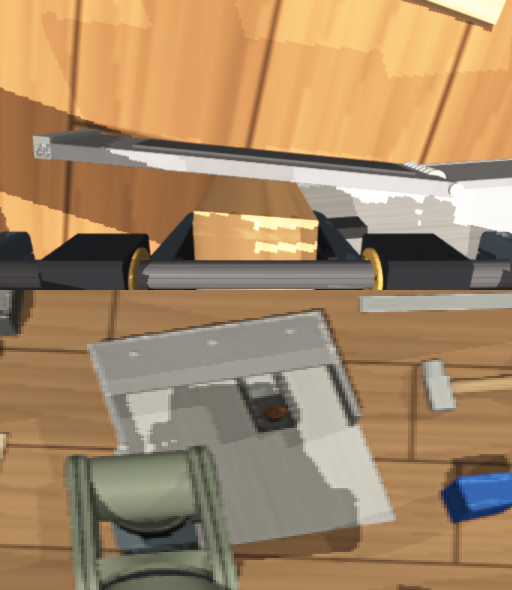

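```bash
python3 -m jog '0 0 0 .6 .05 0 0;0 0 0 1.23 .08 0 0;0 0 0 2.05 .14 0 0;0 0 0 2.5 .2 0 0;0 0 0 2.5 .2 0 0'
python3 -m jog '0 0 0 0 0 -.5 0;0 0 0 0 0 -1 0;0 0 0 0 0 -1.3 0;0 0 0 0 0 -1.3 0'
python3 - <<'E'
from h import *
L=np.load("L.npy")
go([*loc2w([(-88,121,0)],L)[0,:2],93],12)
E
```

```text
time_s: 8.75
ee_pos: [485.5, 93.0, 136.3]
ee_rot: [179.8, 0.0, 102.1]
force: [3.2, -3.9, -5.4]
gripper_width: 59.8
time_s: 9.25
ee_pos: [482.4, 92.9, 102.4]
ee_rot: [-179.9, 0.0, 102.1]
force: [2.3, -5.3, -6.8]
gripper_width: 59.9
shift [ 0.08 -0.   -0.38] turnz [np.float64(-0.01)]
```

```bash
python3 -m jog '0 0 0 0 0 -.3 0;0 0 0 0 0 -.36 0;0 0 0 0 0 -.36 0'
python3 -m jog '0 0 0 .05 -.1 -.02 0;0 0 0 .05 -.15 -.02 0;0 0 0 .05 -.15 -.02 0'
```

```text
time_s: 9.62
ee_pos: [482.8, 92.9, 94.1]
ee_rot: [-179.9, 0.0, 102.1]
force: [1.8, -5.7, -3.7]
gripper_width: 59.7
time_s: 10.0
ee_pos: [483.4, 90.6, 93.8]
ee_rot: [-179.9, -0.2, 102.0]
force: [-2.5, 3.3, -5.4]
gripper_width: 59.8
```

```bash
python3 -m jog '0 0 0 0 0 -.06 0;0 0 0 0 0 -.12 0;0 0 0 0 0 -.12 0'
```

```text
time_s: 10.38
ee_pos: [483.6, 90.6, 93.3]
ee_rot: [-179.9, -0.2, 102.0]
force: [-6.2, 3.3, 12.8]
gripper_width: 59.8
```

On the floor. Release gently, rise and look.

```bash
python3 -m jog '0 0 0 0 0 .08 0;0 0 0 0 0 .08 .75;0 0 0 0 0 .08 .95;0 0 0 0 0 .08 .95;0 0 0 0 0 .08 .95' 20
python3 -m jog '0 0 0 0 0 .6 .95;0 0 0 0 0 1.8 .95;0 0 0 0 0 3.5 .95;0 0 0 0 0 5 .95;0 0 0 -1 -3 5.5 .95'
python3 -m jog '0 0 -2 1 -2 0 .95;0 0 -4 2 -4 0 .95;0 0 -6 3 -5 0 .95;0 0 -8 3 -6 0 .95;0 0 -8 3 -6 0 .95'
python3 - <<'E'
from h import *
L=np.load("L.npy")
im=grab_frame("wrist");im2=grab_frame("top");im3=grab_frame("scene")
z=lambda i,x,y,w,h,k:cv2.resize(i[y:y+h,x:x+w],None,fx=k,fy=k,interpolation=cv2.INTER_CUBIC)
a=z(im2,210,110,128,140,3);b=z(im3,200,165,130,110,3)
cv2.imwrite("pics/w5.png",cv2.cvtColor(np.vstack([np.hstack([a[:330],b[:330,:390]])]),cv2.COLOR_RGB2BGR))
cv2.imwrite("pics/w5w.png",cv2.cvtColor(im,cv2.COLOR_RGB2BGR))
s=st();print(s["ee_pos"],s["ee_rot"],s["qpos"])
E
```

```text
time_s: 11.0
ee_pos: [485.0, 89.3, 93.6]
ee_rot: [180.0, 0.0, 102.1]
force: [0.4, 0.0, -0.3]
gripper_width: 86.8
time_s: 11.62
ee_pos: [467.9, 32.3, 232.0]
ee_rot: [179.5, 0.1, 102.4]
force: [0.2, -1.1, -0.3]
gripper_width: 86.6
time_s: 12.25
ee_pos: [540.3, -120.5, 228.9]
ee_rot: [180.0, -0.0, 62.0]
force: [-0.3, 1.3, -0.0]
gripper_width: 86.7
[ 539.96385253 -118.48399057  228.80244239] [ 1.79976427e+02 -3.15990793e-02  6.21927810e+01] [-1.35833187e+01  1.57713898e+01  9.11318461e+01  2.59639899e-02
  7.30661514e+01  1.42163509e+01]
```

View pics/w5.png

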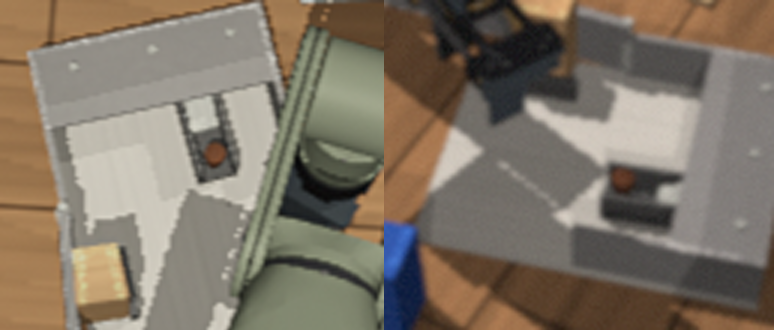

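```bash
python3 - <<'E'
from h import *
L=np.load("L.npy")
go([*loc2w([(66,-40,0)],L)[0,:2],190],16.7-90)
E
```

```text
shift [ 5.54  4.05 -1.55] turnz [np.float64(-9.1)]
```

```bash
python3 -m jog '0 0 -1.8 1.1 .8 0 1;0 0 -3.6 2.2 1.6 -.5 1;0 0 -5.4 3.3 2.4 -1 1;0 0 -7.2 4.5 3.3 -1.5 1;0 0 -9.1 5.54 4.05 -1.5 1' 45
python3 -m jog '0 0 0 0 0 0 1;0 0 0 0 0 0 1'
python3 - <<'E'
from h import *
L=np.load("L.npy")
im=grab_frame("wrist");cv2.imwrite("pics/w6.png",cv2.cvtColor(im,cv2.COLOR_RGB2BGR))
p=camera_params("wrist")
for q in ((13,-16,44),(13,-64,44),(95,-16,44),(95,-64,44),(33,-40,56),(95,0,72),(95,-100,72)):print(q,proj(loc2w([q],L),p).round(0))
go([*loc2w([(66,-40,0)],L)[0,:2],14],16.7-90)
E
```

```text
time_s: 13.02
ee_pos: [678.6, -15.5, 189.8]
ee_rot: [-179.9, 0.1, 16.5]
force: [0.5, 0.4, 0.5]
gripper_width: 91.4
time_s: 13.28
ee_pos: [677.9, -17.4, 191.0]
ee_rot: [180.0, 0.0, 16.7]
force: [0.2, -0.3, 0.1]
gripper_width: 91.1
(13, -16, 44) [[232. 227.]]
(13, -64, 44) [[275. 227.]]
(95, -16, 44) [[230. 153.]]
(95, -64, 44) [[276. 153.]]
(33, -40, 56) [[253. 213.]]
(95, 0, 72) [[211. 157.]]
(95, -100, 72) [[316. 157.]]
shift [ 0.02  0.03 -7.09] turnz [np.float64(0.0)]
```

View pics/w6.png

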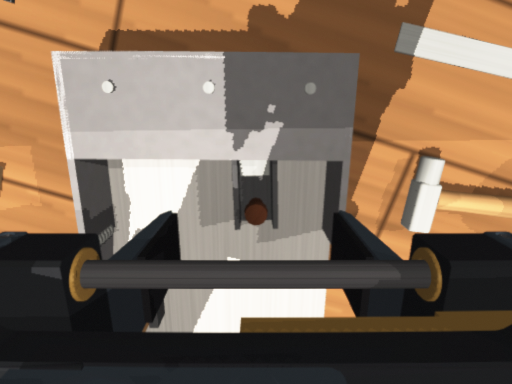

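```bash
python3 -m jog '0 0 0 .04 -.05 -1.6 1;0 0 0 .04 -.05 -3.4 1;0 0 0 .04 -.05 -5 1;0 0 0 .04 -.05 -6.4 1;0 0 0 .04 -.05 -7.05 1'
python3 -m jog '0 0 0 0 0 0 1;0 0 0 0 0 0 0;0 0 0 0 0 0 0;0 0 0 0 0 0 0;0 0 0 0 0 0 0' 50
```

```text
time_s: 13.95
ee_pos: [677.9, -19.7, 13.1]
ee_rot: [-180.0, 0.2, 16.6]
force: [-0.0, 0.2, 0.2]
gripper_width: 90.8
time_s: 14.58
ee_pos: [679.8, -19.1, 14.9]
ee_rot: [180.0, -0.0, 16.6]
force: [-0.2, 2.9, 1.6]
gripper_width: 54.1
```

```bash
python3 -m jog '0 0 0 0 0 0 0;0 0 0 0 0 0 0;0 0 0 0 0 0 0'
```

```text
time_s: 14.95
ee_pos: [679.3, -17.9, 14.9]
ee_rot: [-179.9, -0.0, 16.5]
force: [-2.3, 4.9, 3.0]
gripper_width: 48.3
```

```bash
python3 -m jog '0 0 0 -.5 -.15 .04 0;0 0 0 -1.2 -.36 .04 0;0 0 0 -2.1 -.63 .04 0;0 0 0 -3 -.9 .04 0;0 0 0 -3.9 -1.17 .04 0'
python3 -m jog '0 0 0 -.6 -.18 0 0;0 0 0 -.9 -.27 .2 0;0 0 0 -.9 -.27 .8 0;0 0 0 -.9 -.27 2 0;0 0 0 -.9 -.27 3.5 0'
python3 -m jog '0 0 0 0 0 1.5 0;0 0 0 0 0 2.6 0;0 0 0 0 0 2.6 0'
python3 - <<'E'
from h import *
L=np.load("L.npy")
b=np.array([[605.4,400.6],[599.3,274.2],[358.4,288.4],[365.6,419.3]])
im=grab_frame("top");cv2.imwrite("pics/t7.png",cv2.cvtColor(im,cv2.COLOR_RGB2BGR))
T=camera_params("top")
d=spotter.trace("board","top")
for k in d[:2]:
    c,_=cv2.findContours(k["region"].astype(np.uint8),cv2.RETR_EXTERNAL,cv2.CHAIN_APPROX_NONE)
    c=max(c,key=len).reshape(-1,2);P=back(c,[12]*len(c),T)[:,:2].astype(np.float32);print("board",cv2.minAreaRect(P),k["conf"])
for cam in ("scene",):
    grab_frame(cam)
    for k in spotter.trace("board",cam)[:2]:
        c,_=cv2.findContours(k["region"].astype(np.uint8),cv2.RETR_EXTERNAL,cv2.CHAIN_APPROX_NONE)
        c=max(c,key=len).reshape(-1,2);P=back(c,[12]*len(c),camera_params(cam))[:,:2].astype(np.float32);print("board s",cv2.minAreaRect(P),k["conf"])
s=st();print(s["ee_pos"],s["ee_rot"],s["force"])
print(s["qpos"])
E
```

```text
time_s: 15.58
ee_pos: [581.3, -49.4, 15.0]
ee_rot: [179.9, -0.0, 16.6]
force: [2.6, -0.5, -3.7]
gripper_width: 48.2
time_s: 16.2
ee_pos: [559.7, -55.1, 103.9]
ee_rot: [-180.0, 0.1, 16.6]
force: [1.1, -1.3, -8.3]
gripper_width: 48.1
time_s: 16.58
ee_pos: [561.8, -55.3, 170.9]
ee_rot: [179.8, -0.4, 16.6]
force: [-0.4, 0.3, -7.2]
gripper_width: 48.4
board ((483.1801452636719, 347.8531188964844), (135.41221618652344, 241.24119567871094), 86.26609802246094) 0.92
board ((443.96185302734375, 121.10694885253906), (269.55859375, 19.41413688659668), 8.707788467407227) 0.42
board s ((485.722412109375, 344.5841369628906), (141.59678649902344, 241.6870574951172), 84.53705596923828) 0.98
board s ((601.1795043945312, 42.884674072265625), (355.5062255859375, 362.13165283203125), 16.262388229370117) 0.47
[558.44129504 -55.00489029 166.20038273] [-179.92407613    0.20426237   16.58917431] [ 0.76693812  0.38867823 -6.26297311]
[-6.79281624e+00  1.91529958e+01  9.55993604e+01 -1.25031740e-02
  6.54652636e+01  6.66233583e+01]
```

```bash
python3 -m jog '0 0 -.5 -.4 1.2 .4 0;0 0 -1 -.9 3 .4 0;0 0 -1.6 -1.4 4.8 .4 0;0 0 -2.2 -1.9 6.6 .4 0;0 0 -2.8 -2.4 8.4 .4 0'
python3 -m jog '0 0 -.5 -.4 2 0 0;0 0 -1 -.8 4 0 0;0 0 -1.32 -1.2 6 0 0;0 0 -1.32 -1.4 7.4 0 0;0 0 -1.32 -1.43 7.7 0 0'
python3 -m jog '0 0 0 0 0 0 0;0 0 0 0 0 0 0'
python3 - <<'E'
from h import *
go([462.5,348,45],-94);s=st();print(s["ee_rot"],s["qpos"],s["gripper_width"])
E
```

```text
time_s: 17.4
ee_pos: [498.4, 156.0, 176.5]
ee_rot: [180.0, 0.2, 2.5]
force: [1.1, -0.2, -7.6]
gripper_width: 48.2
time_s: 18.02
ee_pos: [462.7, 349.3, 176.2]
ee_rot: [179.9, 0.1, -3.9]
force: [-0.5, 0.1, -8.2]
gripper_width: 48.5
time_s: 18.27
ee_pos: [463.8, 346.0, 177.3]
ee_rot: [179.9, 0.1, -4.1]
force: [0.1, -0.1, -7.4]
gripper_width: 48.0
shift [-0.05  0.08 -5.29] turnz [np.float64(0.02)]
[ 1.79906310e+02  6.30351407e-02 -4.07961055e+00] [ 3.56051145e+01  2.01266338e+01  9.23887457e+01 -3.44500320e-02
  6.75929610e+01  1.29697835e+02] 47.99092005704443
```

```bash
python3 -m jog '0 0 0 0 .05 -1.5 0;0 0 0 0 .05 -3.2 0;0 0 0 0 .05 -4.8 0;0 0 0 0 .05 -5.7 0;0 0 0 0 .05 -5.8 0'
python3 -m jog '0 0 0 0 0 -.15 0;0 0 0 0 0 -.3 0;0 0 0 0 0 -.38 0;0 0 0 0 0 -.38 0'
```

```text
time_s: 18.9
ee_pos: [463.1, 346.7, 31.4]
ee_rot: [179.8, 0.2, -4.1]
force: [-0.1, 0.1, -8.0]
gripper_width: 47.8
time_s: 19.4
ee_pos: [463.9, 348.6, 23.7]
ee_rot: [-180.0, -0.0, -4.0]
force: [-0.7, -1.0, -7.2]
gripper_width: 48.0
```

```bash
python3 -m jog '0 0 0 0 0 -.08 0;0 0 0 0 0 -.12 0;0 0 0 0 0 -.12 0'
```

```text
time_s: 19.77
ee_pos: [463.9, 348.7, 20.9]
ee_rot: [-180.0, -0.0, -4.0]
force: [-2.2, 0.6, -2.5]
gripper_width: 48.1
```

```bash
python3 -m jog '0 0 0 0 0 -.03 .6;0 0 0 0 0 -.03 1;0 0 0 0 0 -.03 1;0 0 0 0 0 -.03 1;0 0 0 0 0 -.03 1'
python3 -m jog '0 0 0 0 0 .6 1;0 0 0 0 0 2 1;0 0 0 0 0 4 1;0 0 0 0 0 6 1;0 0 0 0 -1 6.5 1'
python3 -m jog '0 0 0 -1 -2 1 1;0 0 0 -1 -4 1 1;0 0 0 -1 -6 1 1;0 0 0 -1 -8 1 1;0 0 0 -1 -10 1 1'
python3 -m jog '0 0 0 0 -2 0 1;0 0 0 0 -4 0 1;0 0 0 0 -6 0 1;0 0 0 0 -8 0 1;0 0 0 0 -10 0 1'
python3 -m jog '0 0 0 0 0 0 1;0 0 0 0 0 0 1'
python3 - <<'E'
from h import *
im2=grab_frame("top");im3=grab_frame("scene")
z=lambda i,x,y,w,h,k:cv2.resize(i[y:y+h,x:x+w],None,fx=k,fy=k,interpolation=cv2.INTER_CUBIC)
a=z(im2,135,100,200,150,4);cv2.imwrite("pics/t8.png",cv2.cvtColor(a,cv2.COLOR_RGB2BGR))
T=camera_params("top")
for n,zz in(("board",12),("plane_mid",50)):
  for k in spotter.trace(n,"top")[:3]:
    c,_=cv2.findContours(k["region"].astype(np.uint8),cv2.RETR_EXTERNAL,cv2.CHAIN_APPROX_NONE)
    c=max(c,key=len).reshape(-1,2);P=back(c,[zz]*len(c),T)[:,:2].astype(np.float32);print(n,cv2.minAreaRect(P),k["conf"])
print(st()["ee_pos"],st()["force"])
E
```

```text
time_s: 20.4
ee_pos: [464.0, 348.6, 19.8]
ee_rot: [-180.0, -0.0, -4.0]
force: [-0.7, -0.5, -0.2]
gripper_width: 90.2
time_s: 21.02
ee_pos: [465.7, 325.3, 187.0]
ee_rot: [-179.7, -0.4, -3.9]
force: [0.5, -0.3, -0.4]
gripper_width: 91.2
time_s: 21.65
ee_pos: [437.6, 71.3, 207.1]
ee_rot: [180.0, 0.0, -4.0]
force: [0.4, -0.5, 0.3]
gripper_width: 91.1
time_s: 22.28
ee_pos: [437.4, -178.2, 207.1]
ee_rot: [-180.0, 0.1, -4.1]
force: [0.5, -0.2, 0.2]
gripper_width: 91.3
time_s: 22.52
ee_pos: [437.9, -176.1, 206.9]
ee_rot: [-180.0, 0.1, -4.1]
force: [-0.1, 0.3, 0.4]
gripper_width: 91.0
board ((482.9171142578125, 348.2124328613281), (130.2708282470703, 239.13841247558594), 85.57879638671875) 0.69
board ((495.92047119140625, 91.28273010253906), (85.2380599975586, 55.281585693359375), 9.633519172668457) 0.18
plane_mid ((306.8062438964844, -290.6528625488281), (54.705657958984375, 52.79682922363281), 84.1283187866211) 0.55
plane_mid ((475.21661376953125, 342.0525817871094), (132.79283142089844, 238.0062713623047), 85.57688903808594) 0.33
[ 438.71707787 -175.335196    207.25524313] [-0.00218771  0.29341575 -0.14261805]
```

View pics/t8.png

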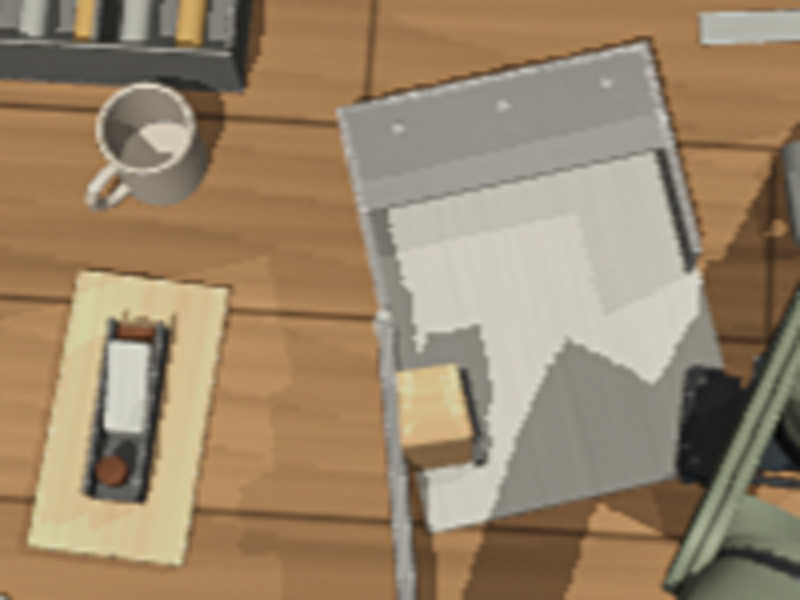

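```bash
python3 - <<'E'
from h import *
T=camera_params("top")
P=back([(135+u/4-.4,100+v/4-.4) for u,v in((112,320),(170,325),(145,500),(86,495))],[42]*4,T);print(P.mean(0).round(1))
env.job_done();print(st()["time_s"])
E
```

```text
[482.6 343.7  42. ]
the job is handed in; nothing more can be done
the job is handed in; nothing more can be done
```

I swung the door open with the gripped wooden wedge. I then stood the wedge upright in the pocket between the stop bar and the door's inner face, and let go. With only the wedge holding the door, I drew the bench plane out through the doorway and set it sole down on the plywood board. I backed the arm off and handed the job in at about 23 s.

- **Door and wedge:** The last top picture shows the door still propped open, with the wedge against the stop bar. I did not measure the final door angle.
- **Plane on the board:** The plane's centre measures (483, 344), against a board centre of about (483, 348), so it is about 4 mm off centre. It lies 1–2° off the board's long axis, judged by eye. The plane detector's own result was poor: its best hit was the yellow look-alike and its second the board. The 4 mm figure therefore comes from corners I picked by hand.
- **Other things on the bench:** I did not handle them. The last picture covers only the locker, board and mug area and shows nothing out of place there. I did not check the rest one by one.
- **Locker position:** The wrist camera put the locker 3–5 mm from my first estimate. Before gripping, I shifted the grasp about 2 mm sideways, to suit where it showed the plane.
- **Forces:** The highest wrist force read was about 15 N, pressing the wedge down onto the apron.

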